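# Show a lamp bar's balance point on the pointer gauge

### The arm

A 7-joint arm with a two-finger parallel gripper is mounted at the origin on the work surface. World frame = base frame: x ahead of the robot, y to its left, z up, the work surface at z = 0. Lengths are in m, angles in rad, forces in N, time in s.
With the tool pointing down it reaches from about 0.425 to 1.025 m from the base axis. Payload 9.4 kg.
Tool frame: the origin (TCP) lies between the finger pads; the fingertips stand 11 mm ahead of it and the grasp point (between the pads) lies 8 mm behind it; z points along the fingers, y is the line along which they close (so a half turn about z gives the same grasp; the last joint's range is limited). The gripper opens to 85 mm and grips with 20 to 120 N. Pads are 22 mm wide; open, the fingers measure 114 mm over their backs; the gripper's body (76 mm by 85 mm) begins 54 mm behind the grasp point. The pads swing forward as they close: fully open they stand 13 mm farther back than shut.
Start: joints at [1.179, 0.599, -0.003, 1.599, 0.002, 0.943, -0.08], TCP at [0.224, -0.689, 0.242] pointing down, gripper open.
Joint ranges: [-2.57, 2.57], [-0.35, 1.97], [-1.29, 1.29], [0.11, 2.56], [-1.05, 4.19], [0.11, 1.86], [-2.63, 2.63]. Speed limits (rad/s): [2.22, 2.22, 3.01, 3.01, 3.14, 3.14, 3.14].

### API

Orientations are given as a unit quaternion [w, x, y, z].
In Python, from workcell import arm gives the robot as it stands.
- The arm moves only by the tool play_rows, never from a script. Its arguments are lists of equal length, an entry for each row: "gripper": the finger opening in cm, from 0 to 8.54; "slide": the shift along the tool's x, y, z in cm, a list of three; "dr": the turn, a rotation vector about the tool's x, y, z in degrees, a list of three. A call has 1 to 8 rows; each row shifts and turns the commanded pose from where the row before left it, along the tool's axes as they then stand; what a row does not reach is not made up. A row lasts 1/10 s, in which the tool goes at most 50 mm and 8.59 degrees, less where a joint would pass 70% of its speed; a pose out of reach is approached as far as the arm can. A call with a gripper value outside its range is refused whole. The fingers move at their own pace and stop on an object; "newtons" is the grip in N (left out, the last holds). Time passes only in rows, so rows that do not move let the fingers close. It gives the time, the measured TCP pose, the force, the opening and the grip force at its end, in the units of the state.
- arm.observe(): the state, without advancing time (a new reading comes with each control period).
- arm.snapshot(name): name is "side" or "top" or "wrist"; returns a dict with "color" (384x512x3 uint8, blue, green, red), "camera_matrix" (3x3 intrinsics, pixels), "dist" ([k1, k2, p1, p2, k3] as OpenCV has them; the pictures are not rectified), "camera_from_world" (4x4, takes a point from world to camera coordinates). Camera axes: x right, y up, looking along -z (the intrinsics and any distortion apply to the point x, -y, -z); pixel columns grow to the right and rows downward; lengths in m; the calibration is good to about 2 mm. A picture is of the moment at which its call begins. There is no depth.
- arm.close_job(): hands the job in; it is judged then, once.
The state is a dict: "time": time; "q": joint angles; "joint_velocities": joint speeds; "tau": joint torques, N m; "tcp_pos": TCP position; "tcp_rot": TCP orientation; "contact_force": force on the tool from outside, world axes, zero at the start; "moment": the same for the moment, N m; "opening": finger opening in m; "gripper_force": force on a finger pad.
Only numpy, scipy, OpenCV 4.12 (cv2) and the standard library are available. Lean on these libraries where they do the work, as an engineer would, in place of code of your own. Each camera call takes 0.05 s, during which the arm holds its last target. There are 200 camera calls.

### The job

We want to mark where the hanging screw of this wooden lamp bar goes: lay the bar flat across the green half-round rest of the gauge so that it balances there by itself, its middle on the middle of the rest, and let go of it. Then take the orange knob and pull the sprung pointer rod out to its red ring mark (the ring just fully out of the grey tube), so that the red tip stands over the middle of the bar, and keep holding it there: finish while still gripping the knob, with the bar still balanced freely. Leave the glue bottle, the mallet and the screwdriver where they are.

Things in the scene. Friction and masses are not known exactly. Their poses are not given: they have to be found in the camera images.
- bar: Loose dark wooden lamp bar with brass end caps, a plain straight block 200 (along its x) x 40 (y) x 24 mm (z), 0.14 to 0.28 kg, its weight centred on its middle; it starts lying flat on the bench. Origin: centre of its underside.
- gauge: Balance gauge, fixed: white board 390 x 130 x 12 mm. Origin: bench level, straight below the pointer tip with the rod home; x (level) = the way the rod is pulled out, z up. Board spans x -225 to 165 mm, y -65 to 65. A grey tube 30 mm thick lies along x, axis 130 mm high, from x -220 to its mouth at -70, on two dark posts; the green rest is at x 125.
- rest_top (a point): Middle of the crest of the green half-round rest, 70 mm above the bench. The rest is part of the gauge: a cylinder of radius 60 mm lying along the gauge's x, 28 mm long, its crest a level line along x. A bar laid across it points along the gauge's y. This point is 125 mm along +x from the gauge's origin.
- pointer (a joint): How far the 12 mm steel rod (axis 130 mm high) is drawn out of the tube, m: 0 = home (start), moves along the gauge's +x, stop at 0.145. A spring pulls it home: 2.3 N at 0, plus 65 N/m, about 10 N at the mark. Mark = 0.120: the rod's red ring (10 mm wide, 16 mm across, hidden in the tube before) has just come fully out of the mouth and the tip is over the rest's middle.
- knob_mid (a point): Point to grip on the axis of the orange upright cylindrical pull knob, 168 mm above the bench. The knob sits on the rod and moves with it: 26 mm across, from 134 to 186 mm above the bench. With the rod home it stands 45 mm in front of the tube's mouth and 25 mm behind the pointer tip.
- pointer_tip (a point): Lower end of the red pointed tip that hangs from the rod's front end, 106 mm above the bench; a bar on the rest passes 12 mm below it.
- glue: Bystander: yellow glue bottle, 60 mm across, 160 mm tall, loose, upright. Origin: centre of its underside.
- mallet: Bystander: wooden mallet lying on the bench, about 310 mm long along its x, head 110 x 60 x 70 mm at the +x end, loose. Origin: on the bench, under the shaft near the head.
- screwdriver: Bystander: screwdriver about 200 mm long lying on the bench along its x, loose. Origin: middle of the underside.
Not all that is in view belongs to the job. Several things look just like the bar: the one meant starts farthest from the robot's base.

How it is judged:
By the outcome, as a careful person would: the job done as asked, in the order asked, and still so for the second after the job is handed in, while the arm keeps its last pose, push and grip.
It also fails if it takes over 51 s, if anything falls off the work surface, if the arm or the gripper's body presses on something with over 40 N, if the wrist force passes 120 N, or if a joint passes its speed limit or range.

## Working session

There is one attempt and no reset: what is moved stays moved. The work goes in short steps, Python scripts to look and compute and a tool call to move; the robot and the scene stay as the last step left them, time stands still between calls to the robot, and variables do not carry over. Pictures are saved under pics/ and viewed, at most 10 in all, crops included, and the job is handed in when it is done.

Besides the shell and the picture viewer there is one more tool, called after ">>>" as name(argument=value, ...), one argument or row to a line, values as JSON. play_rows: Moves the arm, as the interface text tells. Its arguments: {"type":"object","properties":{"gripper":{"type":"array"},"slide":{"type":"array"},"dr":{"type":"array"},"newtons":{"type":"number"}},"required":["gripper","slide","dr"]}

```bash
ls; mkdir -p pics; python3 - <<'E'
from workcell import arm
import cv2,pickle
o=arm.observe();print({k:o[k] for k in('time','tcp_pos','tcp_rot','opening','contact_force')})
d={n:arm.snapshot(n) for n in('side','top')}
pickle.dump(d,open('s0.pkl','wb'))
for n in d:
    cv2.imwrite(f'pics/{n}0.png',cv2.resize(d[n]['color'],(800,600),interpolation=cv2.INTER_CUBIC))
E
```

```text
pics
{'time': 0.0, 'tcp_pos': array([ 0.22430549, -0.6889381 ,  0.24142657]), 'tcp_rot': array([-7.58359650e-04,  9.87630965e-01,  1.56794321e-01, -2.04536861e-04]), 'opening': 0.08514634445256207, 'contact_force': array([-0.22531379,  0.06480235,  1.45831116])}
```

View pics/side0.png

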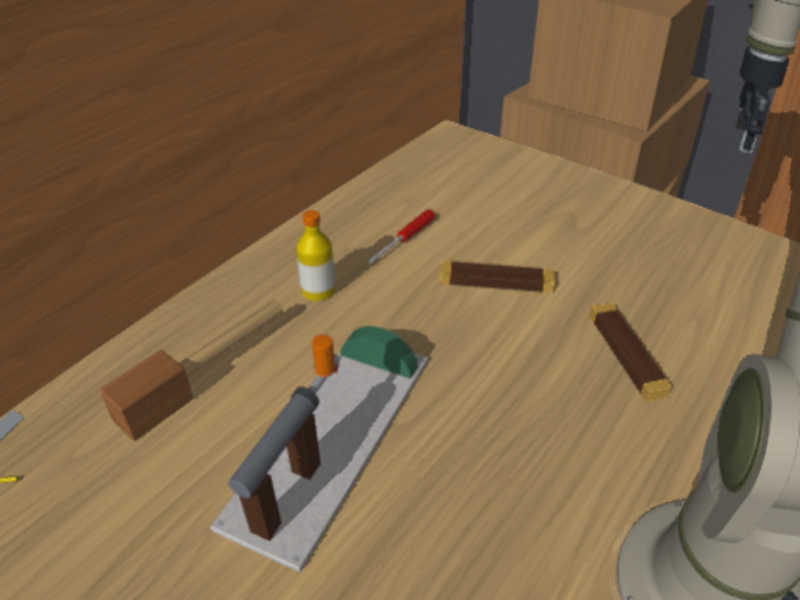

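View pics/top0.png

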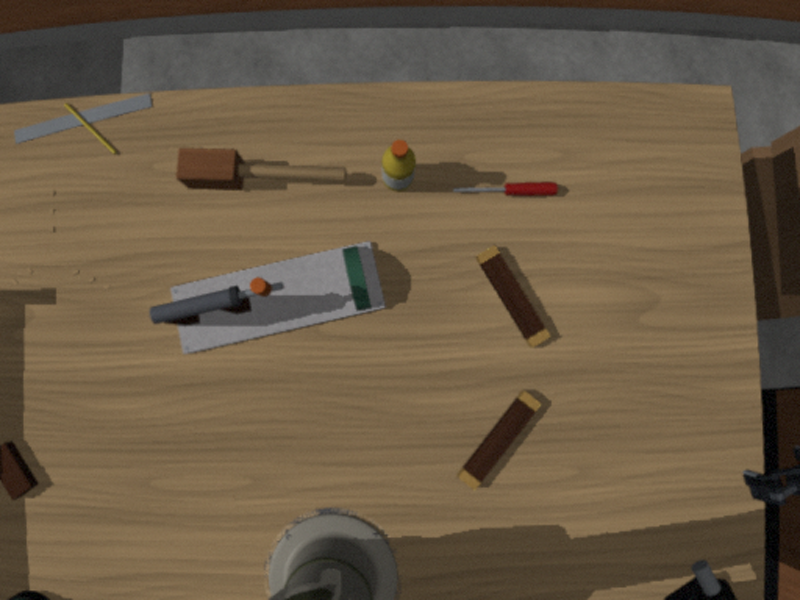

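The top view shows two bar-like pieces: A at (513,297) and B at (500,440). There's also a dark object cut off at the left edge, (15,470), with no brass caps visible. The base is at about (333,570). I'll check all three in one enlarged crop and compute their distances.

```bash
cat > h.py <<'E'
import numpy as np,cv2
def ray(s,px,z):
    """pixels (native) -> world points on plane z"""
    u=cv2.undistortPoints(np.array(px,float).reshape(-1,1,2),s['camera_matrix'],np.array(s['dist'],float)).reshape(-1,2)
    T=s['camera_from_world'];R=T[:3,:3];c=-R.T@T[:3,3]
    d=np.c_[u[:,0],-u[:,1],-np.ones(len(u))]@R
    return c+d*((np.broadcast_to(z,len(u))-c[2])/d[:,2])[:,None]
def proj(s,P):
    T=s['camera_from_world'];p=np.atleast_2d(P)@T[:3,:3].T+T[:3,3]
    p=p*[1,-1,-1]
    return cv2.projectPoints(p,np.zeros(3),np.zeros(3),s['camera_matrix'],np.array(s['dist'],float))[0].reshape(-1,2)
E
python3 - <<'E'
from h import *
import pickle
d=pickle.load(open('s0.pkl','rb'));t=d['top'];c=t['color']
np.set_printoptions(precision=4,suppress=True)
px=np.array([[513,297],[500,440],[15,470],[372,242],[384,307],[185,352],[171,288]])*.64
p=ray(t,px,[.024,.024,.024,.012,.012,.012,.012]);print(p,np.hypot(p[:,0],p[:,1]))
T=t['camera_from_world'];print(-T[:3,:3].T@T[:3,3])
a=cv2.resize(c[150:230,290:370],(400,400),interpolation=cv2.INTER_CUBIC)
b=cv2.resize(c[270:330,0:60],(200,200),interpolation=cv2.INTER_CUBIC)
e=cv2.resize(c[240:320,285:365],(200,200),interpolation=cv2.INTER_CUBIC)
cv2.imwrite('pics/crop1.png',np.hstack([a,np.vstack([b,e])]))
g=cv2.resize(c[145:235,90:255],(800,436),interpolation=cv2.INTER_CUBIC)
cv2.imwrite('pics/crop2.png',g)
E
```

```text
[[ 0.5105 -0.3484  0.024 ]
 [ 0.2494 -0.314   0.024 ]
 [ 0.2034  0.6039  0.024 ]
 [ 0.6223 -0.0892  0.012 ]
 [ 0.499  -0.1088  0.012 ]
 [ 0.4239  0.2658  0.012 ]
 [ 0.5452  0.2937  0.012 ]] [0.6181 0.401  0.6372 0.6287 0.5107 0.5003 0.6193]
[ 0.4129 -0.1118  1.0457]
```

View pics/crop1.png

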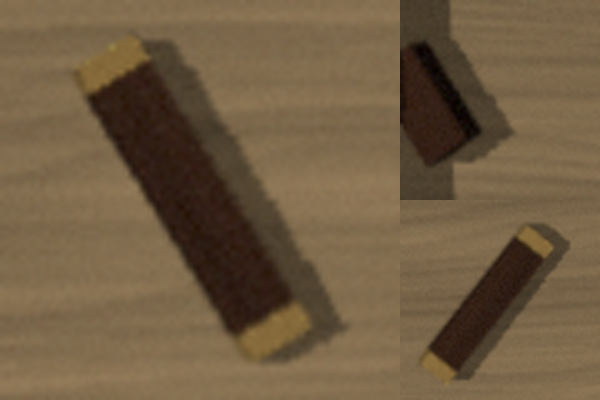

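View pics/crop2.png

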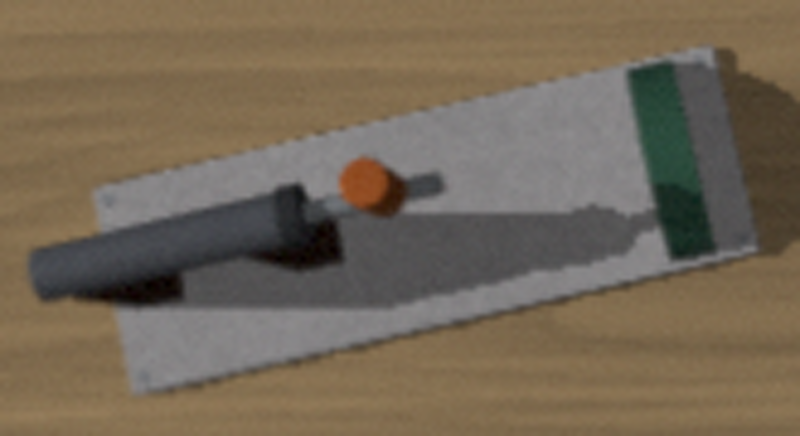

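The left object has no brass end cap and doesn't look like a bar. A (top cap at (105,65), bottom cap at (275,335) in the crop) matches the description and is 0.618 m from the base, against 0.401 m for B, so A is the one meant. Board corners in crop 2 are (95,188), (713,47), (757,248) and (137,395).

```bash
cat >> h.py <<'E'
from scipy.optimize import least_squares
from scipy.spatial.transform import Rotation as Rn
def rz(a): return Rn.from_euler('z',a).as_matrix()
def fit(obs,g0):
    """obs: list of (snap, body pts Nx3, native px Nx2) -> x,y,yaw"""
    def f(g): return np.concatenate([(proj(s,P@rz(g[2]).T+[g[0],g[1],0])-p).ravel() for s,P,p in obs])
    r=least_squares(f,g0,loss='soft_l1');return r.x,r.fun
def plan(o,target,yaw):
    """slide (cm, tool axes now) and z-turn (deg) taking the TCP to target with tool y along world yaw (mod pi)"""
    R=Rn.from_quat(np.roll(o['tcp_rot'],-1)).as_matrix()
    y=np.arctan2(R[1,1],R[0,1]); d=(yaw-y+np.pi/2)%np.pi-np.pi/2
    print('slide cm',(R.T@(np.array(target)-o['tcp_pos'])*100).round(2),'turn z deg',round(-np.degrees(d),2),'q7',o['q'][6], 'tilt', R[:,2].round(4))
E
python3 - <<'E'
from h import *
import pickle
from workcell import arm
np.set_printoptions(precision=4,suppress=True)
d=pickle.load(open('s0.pkl','rb'));t=d['top']
k=np.array([[95,188],[713,47],[757,248],[137,395],[365,182],[440,183]])/(800/165)+[90,145]-.4
P=np.array([[-.225,.065,.012],[.165,.065,.012],[.165,-.065,.012],[-.225,-.065,.012],[-.025,0,.186],[.006,0,.134]])
g,r=fit([(t,P,k)],[.53,.03,-1.35]);print('gauge',g,r.reshape(-1,2))
b=np.array([[105,65],[275,337]])/5+[290,150]-.4   # mid of cap areas approx
e=np.array([[75,72],[137,33],[312,322],[243,360]])/5+[290,150]-.4
Pb=np.array([[.1,.02,.024],[.1,-.02,.024],[-.1,-.02,.024]])
bb,r=fit([(t,Pb,e[:3])],[.51,-.35,.5]);print('bar',bb,r.reshape(-1,2))
rest=np.array([g[0],g[1],0])+rz(g[2])@[.125,0,.07];print('rest',rest)
o=arm.observe();plan(o,[bb[0],bb[1],.2],bb[2]+np.pi/2)
E
```

```text
gauge [ 0.5295  0.063  -1.3686] [[-0.6504  0.0353]
 [ 0.1517 -0.7292]
 [ 1.0289  0.7145]
 [-0.9625  0.3447]
 [-0.2224  0.0259]
 [ 0.5993 -0.4141]]
bar [ 0.514  -0.3496  0.5176] [[ 0.1106 -0.8518]
 [-0.7723  0.0184]
 [ 0.5879  0.7856]]
rest [ 0.5546 -0.0595  0.07  ]
slide cm [ 38.05 -23.3    4.18] turn z deg -11.62 q7 -0.07982827515764032 tilt [-0.0005  0.0013 -1.    ]
```

>>> play_rows(
  gripper=[8.5,8.5,8.5,8.5,8.5,8.5,8.5,8.5],
  slide=[
    [3,-2,0],
    [3,-2,0],
    [3,-2,0],
    [3,-2,0],
    [3,-2,0],
    [3,-2,0],
    [3,-2,0],
    [3,-2,0],
  ],
  dr=[
    [0,0,0],
    [0,0,0],
    [0,0,0],
    [0,0,0],
    [0,0,0],
    [0,0,0],
    [0,0,0],
    [0,0,0],
  ],
  newtons=40,
)

```text
time: 0.9
tcp_pos: [0.4037, -0.4615, 0.242]
tcp_rot: [-0.0, 0.988, 0.157, -0.0]
contact_force: [-0.2, 0.4, 0.6]
opening: 0.0848
gripper_force: 0.0
```

>>> play_rows(
  gripper=[8.5,8.5,8.5,8.5,8.5,8.5,8.5,8.5],
  slide=[
    [3,-2,0],
    [3,-2,0],
    [3,-2,0],
    [3,-1.3,0],
    [2,0,1],
    [0,0,1],
    [0,0,0],
    [0,0,0],
  ],
  dr=[
    [0,0,0],
    [0,0,0],
    [0,0,0],
    [0,0,0],
    [0,0,-5.8],
    [0,0,-5.8],
    [0,0,0],
    [0,0,0],
  ],
)

```text
time: 1.7
tcp_pos: [0.513, -0.3505, 0.222]
tcp_rot: [-0.0, 0.967, 0.254, -0.0]
contact_force: [-0.4, -0.7, -0.5]
opening: 0.0849
gripper_force: 0.0
```

```bash
python3 - <<'E'
from h import *
import pickle
from workcell import arm
np.set_printoptions(precision=4,suppress=True)
w=arm.snapshot('wrist');pickle.dump(w,open('w1.pkl','wb'))
cv2.imwrite('pics/w1.png',cv2.resize(w['color'],(800,600),interpolation=cv2.INTER_CUBIC))
o=arm.observe();print(o['time'],o['tcp_pos']);plan(o,[.514,-.3496,.2],.5176+np.pi/2)
g=np.array([.514,-.3496,.5176]);P=np.array([[x,y,.024] for x in(.1,-.1) for y in(.02,-.02)])
print(proj(w,P@rz(g[2]).T+[g[0],g[1],0])*1.5625)
E
```

```text
1.75 [ 0.5131 -0.3507  0.2224]
slide cm [ 0.13 -0.05  2.24] turn z deg -0.23 q7 -0.6021476866215272 tilt [-0.0005 -0.0001 -1.    ]
[[366.9466 100.6781]
 [433.0819 100.3601]
 [373.1069 399.7779]
 [429.1373 399.5739]]
```

View pics/w1.png

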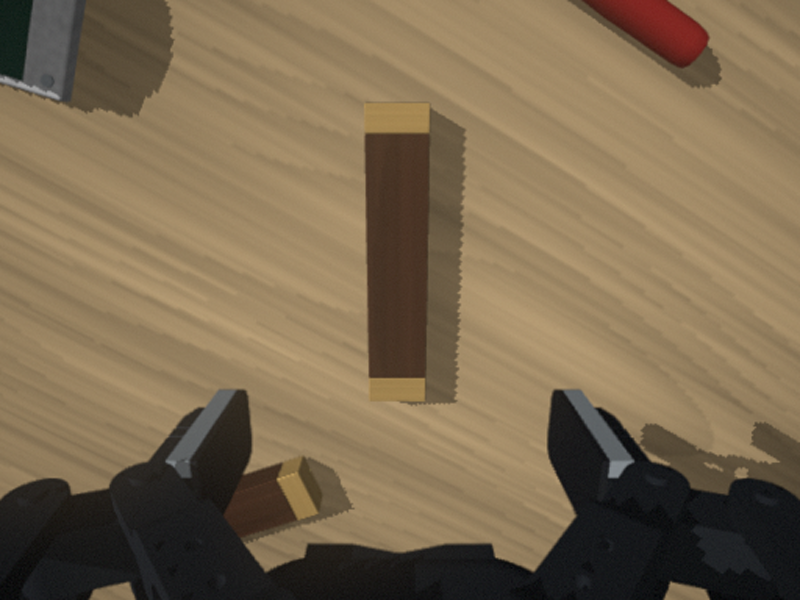

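The wrist picture shows the bar with top corners (364,102), (430,103), (369,401) and (425,401). That agrees with the fit to about 1–2 mm.

```bash
python3 - <<'E'
from h import *
import pickle
from workcell import arm
np.set_printoptions(precision=4,suppress=True)
w=pickle.load(open('w1.pkl','rb'))
P=np.array([[x,y,.024] for x in(.1,-.1) for y in(.02,-.02)])
b,r=fit([(w,P,np.array([[364,102],[430,102],[369,401],[425,401]])/1.5625-.3)],[.514,-.35,.5176]);print(b,abs(r).max())
plan(arm.observe(),[b[0],b[1],.013],b[2]+np.pi/2)
E
```

```text
[ 0.5121 -0.3476  0.5118] 0.08351128343696246
slide cm [ 0.08 -0.32 20.94] turn z deg 0.1 q7 -0.6021476866215272 tilt [-0.0005 -0.0001 -1.    ]
```

>>> play_rows(
  gripper=[8.5,8.5,8.5,8.5,8.5,8.5,8.5,8.5],
  slide=[
    [0.1,-0.3,3],
    [0,0,4],
    [0,0,4],
    [0,0,4],
    [0,0,3],
    [0,0,1.5],
    [0,0,1],
    [0,0,0.4],
  ],
  dr=[
    [0,0,0.1],
    [0,0,0],
    [0,0,0],
    [0,0,0],
    [0,0,0],
    [0,0,0],
    [0,0,0],
    [0,0,0],
  ],
)

```text
time: 2.55
tcp_pos: [0.5132, -0.3475, 0.0133]
tcp_rot: [0.0, 0.967, 0.254, 0.0]
contact_force: [-1.3, -0.7, -0.6]
opening: 0.0849
gripper_force: 0.0
```

>>> play_rows(
  gripper=[6,4.5,3,3,3,3,3,3],
  slide=[
    [0,0,0],
    [0,0,0],
    [0,0,0],
    [0,0,0],
    [0,0,0],
    [0,0,0],
    [0,0,0],
    [0,0,0],
  ],
  dr=[
    [0,0,0],
    [0,0,0],
    [0,0,0],
    [0,0,0],
    [0,0,0],
    [0,0,0],
    [0,0,0],
    [0,0,0],
  ],
  newtons=40,
)

```text
time: 3.35
tcp_pos: [0.5136, -0.3474, 0.0145]
tcp_rot: [0.001, 0.967, 0.255, 0.001]
contact_force: [-1.1, 0.1, 7.2]
opening: 0.0393
gripper_force: 41.0
```

>>> play_rows(
  gripper=[3,3,3,3,3,3,3,3],
  slide=[
    [0,0,-0.5],
    [0,0,-2],
    [0,0,-3],
    [0,0,-3],
    [0,0,-3],
    [0,0,-3],
    [0,0,-2],
    [0,0,0],
  ],
  dr=[
    [0,0,0],
    [0,0,0],
    [0,0,0],
    [0,0,0],
    [0,0,0],
    [0,0,0],
    [0,0,0],
    [0,0,0],
  ],
)

```text
time: 4.15
tcp_pos: [0.514, -0.3478, 0.1815]
tcp_rot: [0.002, 0.967, 0.255, 0.002]
contact_force: [0.5, -0.5, -2.8]
opening: 0.0386
gripper_force: 41.0
```

```bash
python3 - <<'E'
from h import *
from workcell import arm
o=arm.observe();print(o['tcp_pos'],o['contact_force'],o['opening'])
R=Rn.from_quat(np.roll(o['tcp_rot'],-1)).as_matrix();print('off along bar(tool x) cm', R.T@(np.array([.5121,-.3476,0])-[.5136,-.3474,0])*100)
plan(o,[.5546,-.0595,.18],-1.3686)
E
```

```text
[ 0.5140384  -0.34780401  0.18145794] [ 0.46643435 -0.53797129 -2.78659858] 0.03859026508313697
off along bar(tool x) cm [-0.14038087 -0.05650539 -0.00059244]
slide cm [ 17.74 -23.09   0.09] turn z deg 17.94 q7 -0.6150720279237659 tilt [ 0.0043 -0.0026 -1.    ]
```

>>> play_rows(
  gripper=[3,3,3,3,3,3,3,3],
  slide=[
    [1,-1,-0.5],
    [3,-2.5,-1],
    [4,-3,-0.5],
    [4,-3,0],
    [2,-2.2,0],
    [0,0,0],
    [0,0,0],
    [0,0,0],
  ],
  dr=[
    [0,0,0],
    [0,0,0],
    [0,0,0],
    [0,0,0],
    [0,0,0],
    [0,0,6],
    [0,0,6],
    [0,0,5.9],
  ],
)

```text
time: 4.95
tcp_pos: [0.5764, -0.1745, 0.1967]
tcp_rot: [-0.001, 0.995, 0.1, -0.001]
contact_force: [-1.2, -0.2, -1.6]
opening: 0.0394
gripper_force: 41.0
```

```bash
python3 - <<'E'
from h import *
import pickle
from workcell import arm
np.set_printoptions(precision=4,suppress=True)
w=arm.snapshot('wrist');pickle.dump(w,open('w2.pkl','wb'))
cv2.imwrite('pics/w2.png',cv2.resize(w['color'],(800,600),interpolation=cv2.INTER_CUBIC))
o=arm.observe();print(o['time'],o['tcp_pos']);plan(o,[.5546,-.0595,.18],-1.3686)
g=np.array([.5295,.063,-1.3686]);P=np.array([[.165,.065,.012],[.165,-.065,.012],[.139,0,.07],[.111,0,.07],[.139,.06,.012],[.139,-.06,.012],[-.025,0,.186],[.006,0,.136]])
print(proj(w,P@rz(g[2]).T+[g[0],g[1],0])*1.5625)
E
```

```text
5.0 [ 0.5764 -0.1745  0.1967]
slide cm [  0.09 -11.7    1.69] turn z deg -0.44 q7 -1.1612115441886999 tilt [-0.0028  0.0011 -1.    ]
[[ 272.2116  159.1815]
 [ 286.1687  360.2124]
 [ 205.6703  289.7591]
 [ 153.56    289.9024]
 [ 229.9183  168.1531]
 [ 246.9755  353.2552]
 [-354.7831  379.4718]
 [-152.9276  332.1699]]
```

View pics/w2.png

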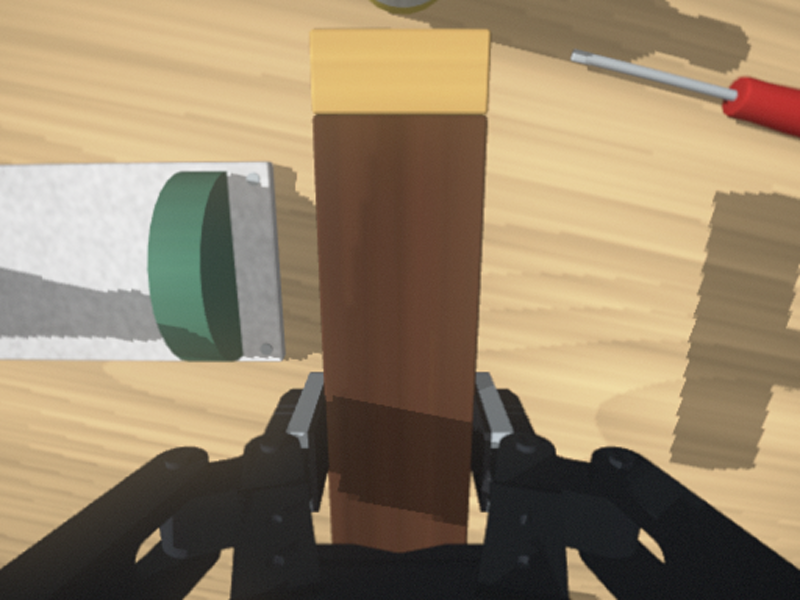

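The wrist view shows the board corners at (270,162) and (284,359), the rest's front base corners at (228,171) and (242,360), and the held bar's far end at (311,29)–(490,29).

```bash
python3 - <<'E'
from h import *
import pickle
from workcell import arm
np.set_printoptions(precision=4,suppress=True)
w=pickle.load(open('w2.pkl','rb'));t=pickle.load(open('s0.pkl','rb'))['top']
k=np.array([[95,188],[713,47],[757,248],[137,395],[365,182],[440,183]])/(800/165)+[90,145]-.4
P=np.array([[-.225,.065,.012],[.165,.065,.012],[.165,-.065,.012],[-.225,-.065,.012],[-.025,0,.186],[.006,0,.134]])
Pw=np.array([[.165,.065,.012],[.165,-.065,.012],[.139,.06,.012],[.139,-.06,.012]])
kw=np.array([[270,162],[284,359],[228,171],[243,360]])/1.5625-.3
for ob in([(w,Pw,kw)],[(w,Pw,kw),(t,P,k)]):
    g,r=fit(ob,[.53,.063,-1.3686]);rest=np.array([g[0],g[1],0])+rz(g[2])@[.125,0,.07];print(g,rest,abs(r).max())
o=arm.observe();R=Rn.from_quat(np.roll(o['tcp_rot'],-1)).as_matrix()
e=ray(w,np.array([[311,29],[490,29]])/1.5625-.3,o['tcp_pos'][2]+.0095);print('bar end in tool',(e-o['tcp_pos'])@R)
plan(o,np.r_[rest[:2],.11],g[2])
E
```

```text
[ 0.5284  0.0648 -1.3732] [ 0.553  -0.0577  0.07  ] 2.8555646851347944
[ 0.5286  0.0646 -1.3732] [ 0.5532 -0.0579  0.07  ] 2.9806143194547587
bar end in tool [[ 0.0979 -0.0209 -0.0097]
 [ 0.0982  0.0181 -0.0098]]
slide cm [ -0.   -11.87   8.69] turn z deg -0.18 q7 -1.1612115441886999 tilt [-0.0028  0.0011 -1.    ]
```

>>> play_rows(
  gripper=[3,3,3,3,3,3,3,3],
  slide=[
    [0.2,-2,0],
    [0,-4,0],
    [0,-4,0],
    [0,-1.8,1],
    [0,0,2],
    [0,0,3],
    [0,0,2.6],
    [0,0,0.5],
  ],
  dr=[
    [0,0,-0.2],
    [0,0,0],
    [0,0,0],
    [0,0,0],
    [0,0,0],
    [0,0,0],
    [0,0,0],
    [0,0,0],
  ],
)

```text
time: 5.8
tcp_pos: [0.5526, -0.0594, 0.104]
tcp_rot: [-0.001, 0.995, 0.105, -0.003]
contact_force: [-1.7, -0.4, -3.2]
opening: 0.0391
gripper_force: 41.1
```

```bash
python3 - <<'E'
from h import *
from workcell import arm
s=arm.snapshot('side')
o=arm.observe();print(o['tcp_pos'],o['contact_force'],o['opening'])
plan(o,[.5532+.0016*np.cos(.1976),-.0579+.0016*np.sin(.1976),.0845],-1.3732)
cv2.imwrite('pics/s1.png',cv2.resize(s['color'][190:310,150:310],(800,600),interpolation=cv2.INTER_CUBIC))
E
```

```text
[ 0.55314976 -0.05966981  0.10474269] [-2.25305339e-03  6.04546232e-02 -3.30222953e+00] 0.03915106175141241
slide cm [ 0.21 -0.17  2.02] turn z deg 0.65 q7 -1.3436636244653346 tilt [-5.1e-03  4.0e-04 -1.0e+00]
```

View pics/s1.png

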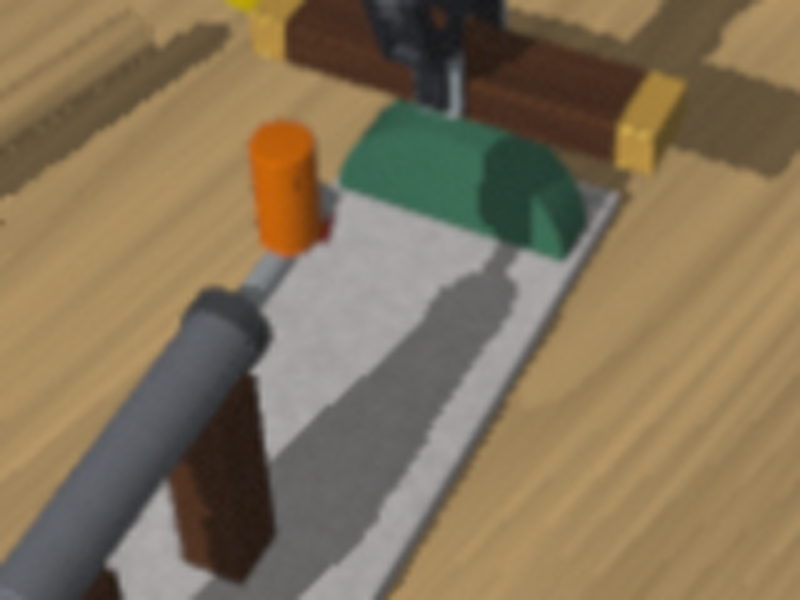

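The bar is held just above the green rest, lying across it. I'll lower it gently.

>>> play_rows(
  gripper=[3,3,3,3,3,3],
  slide=[
    [0.2,-0.1,0.6],
    [0,0,0.6],
    [0,0,0.4],
    [0,0,0.2],
    [0,0,0],
    [0,0,0],
  ],
  dr=[
    [0,0,0.4],
    [0,0,0],
    [0,0,0],
    [0,0,0],
    [0,0,0],
    [0,0,0],
  ],
)

```text
time: 6.45
tcp_pos: [0.5567, -0.0593, 0.0895]
tcp_rot: [0.0, 0.995, 0.1, 0.0]
contact_force: [-0.0, -0.7, -2.5]
opening: 0.0395
gripper_force: 41.2
```

```bash
python3 - <<'E'
from h import *
from workcell import arm
o=arm.observe();print(o['tcp_pos'],o['contact_force'],o['moment'])
plan(o,[.5532+.0016*np.cos(.1976),-.0579+.0016*np.sin(.1976),.0845],-1.3732)
E
```

```text
[ 0.55673958 -0.05925464  0.08950475] [-0.01728063 -0.6741708  -2.53314083] [ 0.03081122 -0.0126619  -0.01498544]
slide cm [-0.16 -0.2   0.5 ] turn z deg 0.11 q7 -1.3509869882455965 tilt [ 3.e-04 -0.e+00 -1.e+00]
```

>>> play_rows(
  gripper=[3,3,3,3,3],
  slide=[
    [-0.15,-0.2,0.2],
    [0,0,0.15],
    [0,0,0],
    [0,0,0],
    [0,0,0],
  ],
  dr=[
    [0,0,0],
    [0,0,0],
    [0,0,0],
    [0,0,0],
    [0,0,0],
  ],
)

```text
time: 6.95
tcp_pos: [0.5548, -0.0575, 0.0858]
tcp_rot: [0.0, 0.995, 0.1, 0.0]
contact_force: [0.6, 0.0, -2.8]
opening: 0.0392
gripper_force: 41.2
```

>>> play_rows(
  gripper=[3,3,3],
  slide=[
    [0,0,0.15],
    [0,0,0],
    [0,0,0],
  ],
  dr=[
    [0,0,0],
    [0,0,0],
    [0,0,0],
  ],
)

```text
time: 7.25
tcp_pos: [0.5549, -0.0575, 0.0844]
tcp_rot: [0.0, 0.995, 0.1, 0.0]
contact_force: [-1.6, -0.3, 3.1]
opening: 0.0395
gripper_force: 41.7
```

>>> play_rows(
  gripper=[4.0,4.2,4.4,4.6,4.8,5.2,5.8,6.4],
  slide=[
    [0,0,0],
    [0,0,0],
    [0,0,0],
    [0,0,0],
    [0,0,0],
    [0,0,0],
    [0,0,0],
    [0,0,0],
  ],
  dr=[
    [0,0,0],
    [0,0,0],
    [0,0,0],
    [0,0,0],
    [0,0,0],
    [0,0,0],
    [0,0,0],
    [0,0,0],
  ],
)

```text
time: 8.05
tcp_pos: [0.5548, -0.0575, 0.0842]
tcp_rot: [-0.0, 0.995, 0.1, -0.0]
contact_force: [-0.1, 0.4, -1.0]
opening: 0.0641
gripper_force: 0.0
```

```bash
python3 - <<'E'
from h import *
from workcell import arm
s=arm.snapshot('side');o=arm.observe();print(o['tcp_pos'],o['contact_force'],o['opening'])
cv2.imwrite('pics/s2.png',cv2.resize(s['color'][160:280,170:330],(800,600),interpolation=cv2.INTER_CUBIC))
E
```

```text
[ 0.55476135 -0.05751808  0.08422084] [-0.41835825  0.45387664 -0.75025981] 0.06413080121436927
```

View pics/s2.png

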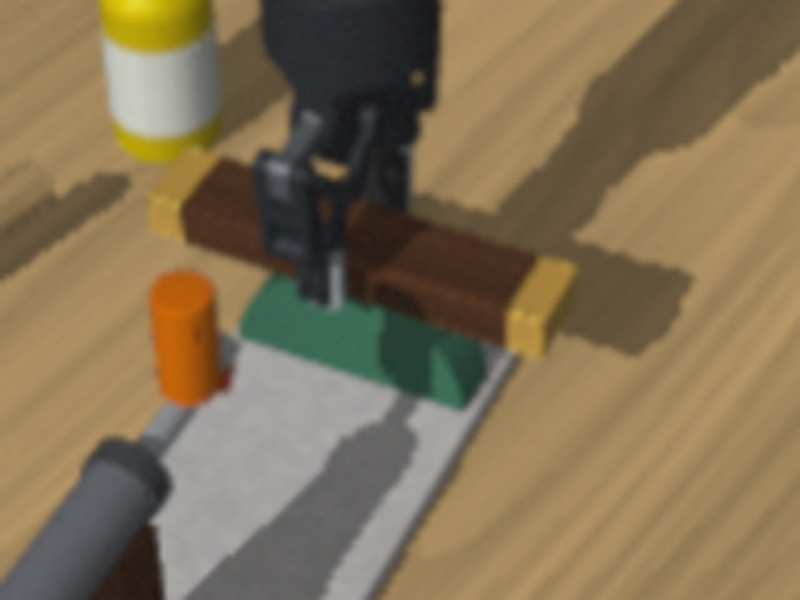

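The bar rests level on the green crest, with its caps at (180,190) and (540,305) and the fingers clear on both sides. I'll lift away and measure where the bar sits.

>>> play_rows(
  gripper=[6.4,6.4,6.4,6.4,6.4,8.5,8.5,8.5],
  slide=[
    [0,0,-0.5],
    [0,0,-1],
    [0,0,-2],
    [0,0,-3],
    [0,0,-4],
    [0,0,-4],
    [0,0,-2.5],
    [0,0,0],
  ],
  dr=[
    [0,0,0],
    [0,0,0],
    [0,0,0],
    [0,0,0],
    [0,0,0],
    [0,0,0],
    [0,0,0],
    [0,0,0],
  ],
)

```text
time: 8.9
tcp_pos: [0.5564, -0.0577, 0.2589]
tcp_rot: [0.0, 0.995, 0.1, 0.004]
contact_force: [-0.6, 0.4, 0.6]
opening: 0.0848
gripper_force: 0.0
```

```bash
python3 - <<'E'
from h import *
import pickle
from workcell import arm
np.set_printoptions(precision=4,suppress=True)
w=arm.snapshot('wrist');pickle.dump(w,open('w3.pkl','wb'))
cv2.imwrite('pics/w3.png',cv2.resize(w['color'],(800,600),interpolation=cv2.INTER_CUBIC))
o=arm.observe();print(o['time'],o['tcp_pos'])
g=np.array([.5286,.0646,-1.3732]);P=np.array([[.105,.1,.094],[.145,.1,.094],[.105,-.1,.094],[.145,-.1,.094],[.139,.06,.012],[.139,-.06,.012]])
print(proj(w,P@rz(g[2]).T+[g[0],g[1],0])*1.5625)
c=np.cos(g[2]),np.sin(g[2])
plan(o,[g[0]-.025*c[0],g[1]-.025*c[1],.24],g[2])
E
```

```text
8.95 [ 0.5555 -0.0576  0.2567]
[[363.3099 105.6368]
 [436.4685 105.7351]
 [368.8344 431.4436]
 [429.9721 431.4573]
 [418.8847 174.513 ]
 [417.0992 331.8188]]
slide cm [ -0.22 -15.01   1.66] turn z deg 0.11 q7 -1.3540582604920501 tilt [ 0.0044 -0.     -1.    ]
```

View pics/w3.png

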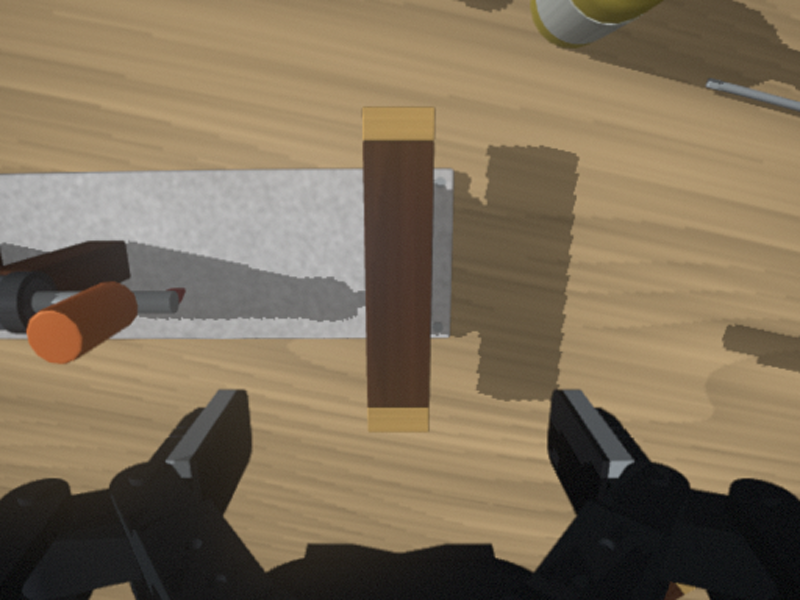

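The bar's corners are at (362,107), (435,107), (368,432) and (430,432). That is within about 1 px of the ideal placement, so it is centred and level. Now the knob, whose top centre is at (57,337).

```bash
python3 - <<'E'
from h import *
import pickle
np.set_printoptions(precision=4,suppress=True)
w=pickle.load(open('w3.pkl','rb'));g=np.array([.5286,.0646,-1.3732])
k=ray(w,np.array([[57,337]])/1.5625-.3,.186);print('knob in gauge',(k-[g[0],g[1],0])@rz(g[2]))
P=np.array([[.165,.065,.012],[.165,-.065,.012]]);print(proj(w,P@rz(g[2]).T+[g[0],g[1],0])*1.5625)
E
```

```text
knob in gauge [[-0.0243 -0.0007  0.186 ]]
[[455.1474 167.4836]
 [450.0464 337.8189]]
```

>>> play_rows(
  gripper=[8.5,8.5,8.5,8.5,8.5,8.5,8.5],
  slide=[
    [-0.1,-2,0],
    [-0.1,-4,0],
    [0,-4,0],
    [0,-3.5,0.5],
    [0,-1.5,0.5],
    [0,0,0],
    [0,0,0],
  ],
  dr=[
    [0,0,0],
    [0,0,0],
    [0,0,0],
    [0,0,0],
    [0,0,0],
    [0,0,0],
    [0,0,0],
  ],
)

```text
time: 9.65
tcp_pos: [0.5229, 0.088, 0.2437]
tcp_rot: [0.0, 0.995, 0.099, -0.001]
contact_force: [-0.3, -0.1, -0.5]
opening: 0.0851
gripper_force: 0.0
```

```bash
python3 - <<'E'
from h import *
from workcell import arm
o=arm.observe();print(o['tcp_pos']);g=np.array([.5286,.0646,-1.3732])
c=np.cos(g[2]),np.sin(g[2])
plan(o,[g[0]-.025*c[0],g[1]-.025*c[1],.161],g[2])
E
```

```text
[0.52290278 0.0879963  0.24367714]
slide cm [ 0.11 -0.1   8.27] turn z deg 0.09 q7 -1.6446165574421303 tilt [-0.0012 -0.0011 -1.    ]
```

>>> play_rows(
  gripper=[8.5,8.5,8.5,8.5,8.5,8.5],
  slide=[
    [0.1,-0.1,1],
    [0,0,2],
    [0,0,2.5],
    [0,0,1.8],
    [0,0,0.9],
    [0,0,0],
  ],
  dr=[
    [0,0,0],
    [0,0,0],
    [0,0,0],
    [0,0,0],
    [0,0,0],
    [0,0,0],
  ],
)

```text
time: 10.25
tcp_pos: [0.5235, 0.0891, 0.1609]
tcp_rot: [0.0, 0.995, 0.099, -0.001]
contact_force: [0.0, -0.2, -0.2]
opening: 0.0849
gripper_force: 0.0
```

>>> play_rows(
  gripper=[6,4,3,2,2,2,2,2],
  slide=[
    [0,0,0],
    [0,0,0],
    [0,0,0],
    [0,0,0],
    [0,0,0],
    [0,0,0],
    [0,0,0],
    [0,0,0],
  ],
  dr=[
    [0,0,0],
    [0,0,0],
    [0,0,0],
    [0,0,0],
    [0,0,0],
    [0,0,0],
    [0,0,0],
    [0,0,0],
  ],
  newtons=60,
)

```text
time: 11.05
tcp_pos: [0.5244, 0.0891, 0.1632]
tcp_rot: [0.001, 0.995, 0.099, 0.001]
contact_force: [-0.5, -4.9, 7.5]
opening: 0.0245
gripper_force: 58.5
```

```bash
python3 - <<'E'
from h import *
from workcell import arm
o=arm.observe();print(o['tcp_pos'],o['contact_force'],o['opening']);g=np.array([.5286,.0646,-1.3732])
print('tcp in gauge',(o['tcp_pos']-[g[0],g[1],0])@rz(g[2]))
plan(o,o['tcp_pos']+rz(g[2])@[.12,0,0],g[2])
E
```

```text
[0.52439174 0.08911076 0.16316792] [-0.45261553 -4.93414332  7.52331461] 0.024533345087886824
tcp in gauge [-0.02485995  0.0006854   0.16316792]
slide cm [-1.0e-02  1.2e+01  1.0e-02] turn z deg 0.06 q7 -1.6508872321938155 tilt [ 1.5e-03 -9.0e-04 -1.0e+00]
```

>>> play_rows(
  gripper=[2,2,2,2,2,2,2,2],
  slide=[
    [0,0.5,-0.2],
    [0,1.5,0],
    [0,2,0],
    [0,2,0],
    [0,2,0],
    [0,2,0],
    [0,1.3,0],
    [0,0.7,0],
  ],
  dr=[
    [0,0,0],
    [0,0,0],
    [0,0,0],
    [0,0,0],
    [0,0,0],
    [0,0,0],
    [0,0,0],
    [0,0,0],
  ],
)

```text
time: 11.85
tcp_pos: [0.5479, -0.0256, 0.1634]
tcp_rot: [-0.001, 0.995, 0.1, -0.0]
contact_force: [2.6, 11.6, -13.2]
opening: 0.0244
gripper_force: 63.7
```

>>> play_rows(
  gripper=[2,2,2],
  slide=[
    [0,0,0],
    [0,0,0],
    [0,0,0],
  ],
  dr=[
    [0,0,0],
    [0,0,0],
    [0,0,0],
  ],
)

```text
time: 12.15
tcp_pos: [0.5477, -0.0245, 0.1634]
tcp_rot: [-0.001, 0.995, 0.101, -0.0]
contact_force: [4.2, 10.8, -13.0]
opening: 0.0245
gripper_force: 63.6
```

```bash
python3 - <<'E'
from h import *
import pickle
from workcell import arm
np.set_printoptions(precision=4,suppress=True)
s={n:arm.snapshot(n) for n in('side','top')};pickle.dump(s,open('s3.pkl','wb'))
o=arm.observe();print(o['tcp_pos'],o['contact_force'],o['opening']);g=np.array([.5286,.0646,-1.3732])
print('tcp in gauge',(o['tcp_pos']-[g[0],g[1],0])@rz(g[2]))
a=proj(s['side'],np.array([[-.07,0,.13],[.095,0,.186],[.12,0,.106],[.125,.1,.094],[.125,-.1,.094]])@rz(g[2]).T+[g[0],g[1],0]);print(a, (a-[170,165])*5)
cv2.imwrite('pics/s3.png',cv2.resize(s['side']['color'][165:285,170:330],(800,600),interpolation=cv2.INTER_CUBIC))
E
```

```text
[ 0.5477 -0.0244  0.1634] [  2.6703  10.5008 -12.5603] 0.024465666010978434
tcp in gauge [0.091  0.0012 0.1634]
[[195.8393 253.9722]
 [233.9657 182.0868]
 [240.0781 203.4   ]
 [203.0018 193.855 ]
 [281.9363 218.9261]] [[129.1963 444.8609]
 [319.8287  85.4338]
 [350.3905 192.    ]
 [165.0089 144.2752]
 [559.6815 269.6303]]
```

View pics/s3.png

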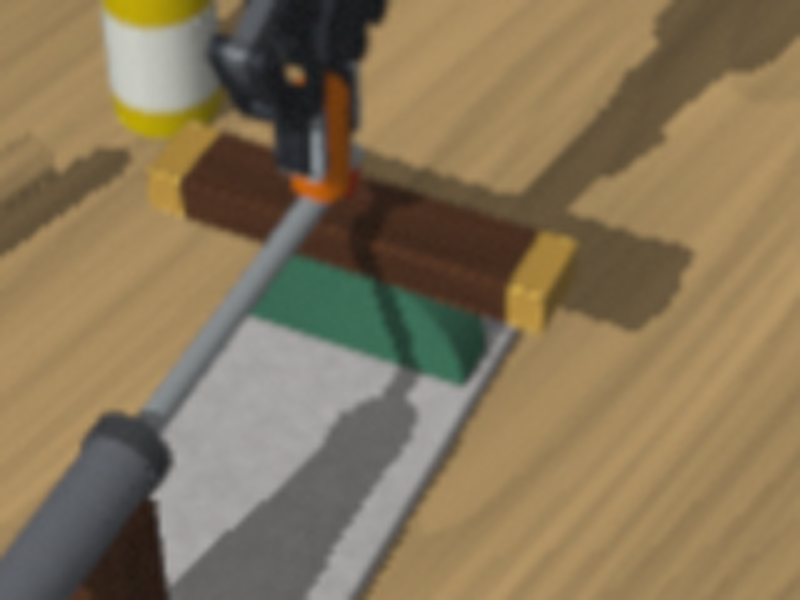

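The rod is at about 0.116, both by TCP travel and by the spring force of 9.8 N. It needs about 4 mm more. I'll also ease off the upward tug.

>>> play_rows(
  gripper=[2,2,2,2,2],
  slide=[
    [0,0.2,0.1],
    [0,0.22,0],
    [0,0,0],
    [0,0,0],
    [0,0,0],
  ],
  dr=[
    [0,0,0],
    [0,0,0],
    [0,0,0],
    [0,0,0],
    [0,0,0],
  ],
)

```text
time: 12.75
tcp_pos: [0.5485, -0.0286, 0.1633]
tcp_rot: [-0.001, 0.995, 0.101, 0.0]
contact_force: [0.8, 10.5, -2.8]
opening: 0.0246
gripper_force: 64.9
```

```bash
python3 - <<'E'
from h import *
import pickle
from workcell import arm
np.set_printoptions(precision=4,suppress=True)
s={n:arm.snapshot(n) for n in('wrist','top','side')};pickle.dump(s,open('s4.pkl','wb'))
o=arm.observe();print(o['tcp_pos'],o['contact_force'],o['opening']);g=np.array([.5286,.0646,-1.3732])
print('tcp in gauge',(o['tcp_pos']-[g[0],g[1],0])@rz(g[2]))
P=np.array([[-.07,0,.145],[-.07,0,.13],[-.06,0,.138],[.095,0,.186]])@rz(g[2]).T+[g[0],g[1],0]
for n in s:print(n,proj(s[n],P))
t=s['top']['color'][145:225,130:290];u=s['side']['color'][165:285,170:330]
cv2.imwrite('pics/t4.png',np.vstack([cv2.resize(t,(640,320),interpolation=cv2.INTER_CUBIC),np.hstack([cv2.resize(u,(320,240)),cv2.resize(s['wrist']['color'],(320,240))])]))
E
```

```text
[ 0.5485 -0.0286  0.1633] [-0.3531  9.6214 -2.1394] 0.024311550873901855
tcp in gauge [0.0953 0.0012 0.1633]
wrist [[-55.5577 244.2429]
 [-32.8294 233.0094]
 [-27.7236 239.1059]
 [257.0194 295.3577]]
top [[150.6532 188.3601]
 [152.2025 188.9694]
 [155.1391 187.7891]
 [211.9681 171.6464]]
side [[195.1169 248.7113]
 [195.8393 253.9722]
 [198.1068 247.6687]
 [233.9657 182.0868]]
```

View pics/t4.png

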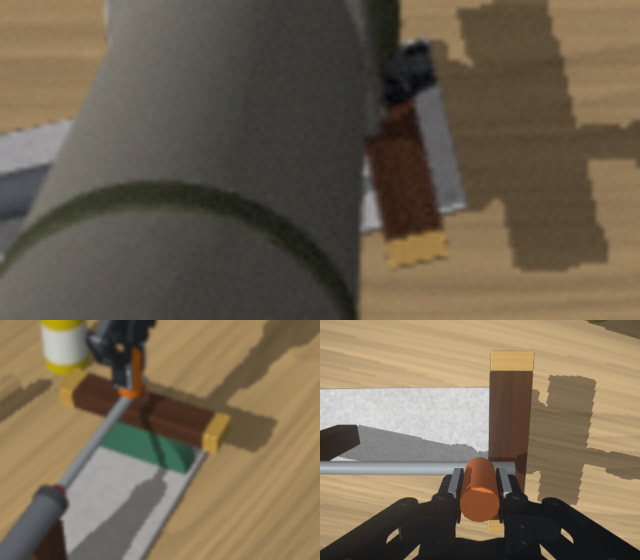

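Bottom left (side view), the red ring now shows at the tube mouth around (62,488). Bottom right (wrist view), the knob is held and the bar sits undisturbed under the tip. I'll check numerically how far the ring reaches and whether the state is steady, without viewing more pictures.

```bash
python3 - <<'E'
from h import *
import pickle
np.set_printoptions(precision=4,suppress=True)
s=pickle.load(open('s4.pkl','rb'))['side'];c=s['color'].astype(int)
g=np.array([.5286,.0646,-1.3732])
m=(c[...,2]-np.maximum(c[...,1],c[...,0])>45);m[:235]=0;m[262:]=0;m[:,:185]=0;m[:,215:]=0
y,x=np.nonzero(m);print(np.c_[x,y,c[y,x]])
for X in(-.066,-.063,-.06,-.057,-.054):print(X,proj(s,np.array([[X,0,.138],[X,-.008,.13],[X,.008,.13]])@rz(g[2]).T+[g[0],g[1],0]).round(1).tolist())
E
```

```text
[[200 249  37  38  93]
 [201 250  39  40  92]]
-0.066 [[196.5, 249.8], [200.5, 253.9], [193.3, 251.2]]
-0.063 [[197.3, 248.7], [201.3, 252.8], [194.1, 250.2]]
-0.06 [[198.1, 247.7], [202.1, 251.8], [194.9, 249.1]]
-0.057 [[198.9, 246.6], [202.8, 250.7], [195.7, 248.1]]
-0.054 [[199.7, 245.6], [203.6, 249.7], [196.5, 247.1]]
```

```bash
python3 -c "
from workcell import arm
print(arm.close_job())"
```

```text
the job is handed in; nothing more can be done
None
```

I handed the job in at about 13 s on the robot's clock. The bar is balanced freely on the rest, centred to about 1 mm. The gripper holds the knob with the rod out about 120 mm, the ring is just out of the tube as far as the side camera shows, and the glue bottle, mallet and screwdriver were never touched; I viewed 11 pictures, one over the limit of 10.

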